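# Turn the rocking pan stand until it stands on all four feet

## Robot

A 6-joint arm with a two-finger parallel gripper is mounted at the origin on the work surface. World frame = base frame: x ahead of the robot, y to its left, z up, the work surface at z = 0. Lengths are in mm, angles in rad, forces in N, time in s.
With the tool pointing down it reaches from about 275 to 825 mm from the base axis. Payload 4.9 kg.
Tool frame: the origin (TCP) lies at the very end of the fingers, on their centre line; the grasp point (between the pads) lies 19 mm behind it; z points along the fingers, y is the line along which they close (so a half turn about z gives the same grasp; the last joint's range is limited). The gripper opens to 85 mm and grips with 20 to 120 N. Pads are 22 mm wide; open, the fingers measure 114 mm over their backs; the gripper's body (76 mm by 85 mm) begins 54 mm behind the grasp point. The pads swing forward as they close: fully open they stand 13 mm farther back than shut.
Start: joints at [1.017, 0.326, -0.193, 1.052, 0, 1.437], TCP at [224.164, 502.264, 231.281] pointing down, gripper open.
Joint ranges: [-2.65, 2.65], [-0.97, 1.79], [-1.3, 1.35], [-1.93, 2.1], [-1.47, 1.37], [-3.14, 3.14]. Speed limits (rad/s): [2.57, 2.57, 3.14, 3.14, 3.14, 3.14].

## Interface

Orientations are given as [roll, pitch, yaw] about the fixed x, y, z axes, in that order (R = Rz(yaw) Ry(pitch) Rx(roll)).
In Python, from bench import bot, solve_ik, imaging gives the robot as it stands. Calls block until the motion is done:
- bot.move_ptp(position, orientation): joint-space move of the TCP to a pose.
- bot.movel(position, rot=None, max_speed=150, threshold=None): straight line of the TCP; rot=None keeps the orientation; max_speed is the mean speed in mm/s. With threshold (N) it stops when the force on the tool has changed by that much, and returns True; else False.
- bot.move_j(angles): joint-space move.
- bot.grip(opening, effort=None): opening from 0.0 (shut) to 1.0 (fully open); effort is the grip in N (None keeps the last); returns when the fingers have stopped.
- bot.dwell(seconds).
- solve_ik(position, orientation): joint angles nearest the present ones, or None.
- bot.get_state(): the state.
- imaging.capture(name): name is "scene" or "top" or "wrist"; returns the picture (480x640x3 uint8, blue, green, red); there is no depth.
- imaging.camera_model(name): a dict with "K" (3x3 intrinsics, pixels), "position" and "rotation" of the camera in the world. Camera axes: x right, y up, looking along -z (the intrinsics and any distortion apply to the point x, -y, -z); pixel columns grow to the right and rows downward; lengths in mm; the calibration is good to about 2 mm. A picture is of the moment at which its call begins: read the wrist's pose just before it. camera_model takes no time and is no camera call; for the wrist camera it gives the pose at the moment of the call.
A pose or a line that the arm cannot do raises bot.IKError and nothing moves.
- bot.sign_off(): hands the job in; it is judged then, once.
The state is a dict: "t": time; "qpos": joint angles; "joint_velocities": joint speeds; "effort": joint torques, N m; "tcp_pos": TCP position; "orientation": TCP orientation; "contact_force": force on the tool from outside, world axes, zero at the start; "wrist_torque": the same for the moment, N m; "opening": opening from 0.0 (shut) to 1.0 (fully open); "gripper_force": force on a finger pad.
Only numpy, scipy, OpenCV 4.12 (cv2) and the standard library are available. Lean on these libraries where they do the work, as an engineer would, in place of code of your own. Each camera call takes 0.05 s, during which the arm holds its last target. There are 200 camera calls.

## Task

The cross-shaped wooden pan stand in the steel draining tray rocks, because two of its feet are perched on the tray's raised middle band. Nudge it round about where it stands, without lifting it out or tipping it over, until all four feet rest on the flat floor of the tray, two on each side of the band, and it no longer rocks. Leave the bowl, the lunchbox and the tumbler where they are.

Things in the scene. Friction and masses are not known exactly. Their poses are not given: they have to be found in the camera images.
- tray: Fixed steel draining tray, 320 mm long (its x), 234 mm wide (its y), rim 5 mm thick, rim top 16 mm above the counter. Origin: centre of its underside, on the counter (z = 0); z up. Flat floor 4 mm above the counter. A flat-topped raised band, 48 mm wide (y -24 to +24 mm), top 12 mm above the counter, runs along its whole length (x) on the centreline. Place and yaw vary.
- stand: Loose cross-shaped wooden pan stand, 0.3 to 0.56 kg, 60 mm tall. Two crossing arms along its x and y, 180 mm long, 22 mm wide, from 36 to 52 mm above the feet; a disc of radius 45 mm, 8 mm thick, on the crossing. Under each arm, 78 mm from the centre, a leg 14 mm thick with a ball foot of radius 8 mm. Origin: midpoint of the four feet's bottoms; z up. A quarter turn looks the same.
- stand_top (a point): Centre of the disc's top, 60 mm above the stand's origin. At the start one arm lies within 0.2 rad of the band's line, both its feet on the band, and the stand leans 0.1 rad. Pushed sideways at an arm's end by a few N it slides and swings roughly about the far foot. It clears the band with its arms 45 degrees to it, give or take 15, and its centre near the centreline.
- foot0 (a point): Lowest point of the pan stand's ball foot at the end of its +x arm, 78 mm from the centre; 4 mm above the counter when it rests on the tray's floor, 12 mm when on the band.
- foot1 (a point): Lowest point of the pan stand's ball foot at the end of its +y arm, 78 mm from the centre; 4 mm above the counter when it rests on the tray's floor, 12 mm when on the band.
- foot2 (a point): Lowest point of the pan stand's ball foot at the end of its -x arm, 78 mm from the centre; 4 mm above the counter when it rests on the tray's floor, 12 mm when on the band.
- foot3 (a point): Lowest point of the pan stand's ball foot at the end of its -y arm, 78 mm from the centre; 4 mm above the counter when it rests on the tray's floor, 12 mm when on the band.
- bowl: White melamine bowl, rim radius 68 mm, 58 mm tall, upright on the counter beside the tray (its +y side). Origin: centre of its underside. Not to be moved.
- lunchbox: Green plastic lunchbox with a latch, 166 x 114 x 60 mm (x, y, z), beside the tray (its -y side). Origin: centre of its underside. Not to be moved.
- tumbler: Glass tumbler, radius 34 mm, 105 mm tall, upright beside the tray (its +y side), farther along +x than the bowl. Origin: centre of its underside. Not to be moved.
Things that resemble listed ones, but are neither listed nor needed, are in the scene too. Several things have the shape of the stand; the one meant has the colours described above.

How it is judged:
By the outcome, as a careful person would: the job done as asked, in the order asked, and still so for the second after the job is handed in, with the robot touching nothing.
It also fails if it takes over 42 s, if anything falls off the work surface, if the arm or the gripper's body presses on something with over 40 N, if the wrist force passes 120 N, or if a joint passes its speed limit or range.

## Working session

There is one attempt and no reset: what is moved stays moved. The work goes in short steps, each a Python script; the robot and the scene stay as the last script left them, time stands still between calls to the robot, and variables do not carry over. Pictures are saved under pics/ and viewed, at most 10 in all, crops included, and the job is handed in when it is done.

```bash
mkdir -p pics
python3 - <<'E'
from bench import bot, imaging
import cv2
for n in("scene","top"):
    cv2.imwrite(f"pics/{n}0.png",imaging.capture(n)); m=imaging.camera_model(n); print(n,m)
print(bot.get_state()["t"])
E
```

```text
scene {'K': array([[435.22916461,   0.        , 322.30079895],
       [  0.        , 435.22916461, 239.51246219],
       [  0.        ,   0.        ,   1.        ]]), 'position': array([1039.93570775, -362.3861494 ,  815.18976348]), 'rotation': array([0.73160806, 0.01080836, 0.90401348])}
top {'K': array([[447.25307609,   0.        , 319.31154608],
       [  0.        , 447.25307609, 245.12689069],
       [  0.        ,   0.        ,   1.        ]]), 'position': array([ 420.29413808,    7.10135949, 1108.9849005 ]), 'rotation': array([ 0.09297972, -0.00543393, -1.56200929])}
0.1
```

View pics/scene0.png

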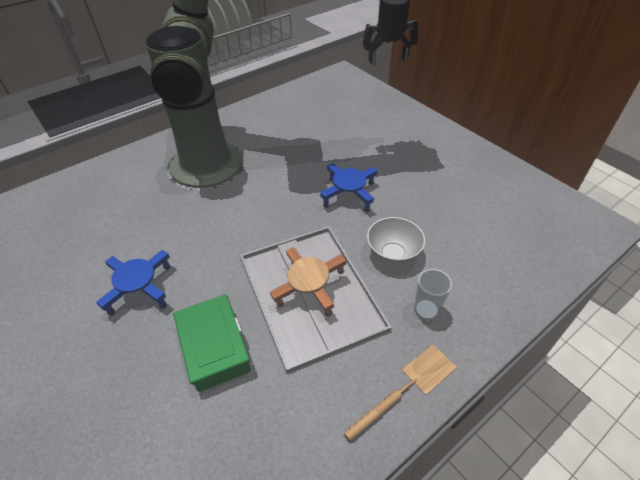

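View pics/top0.png

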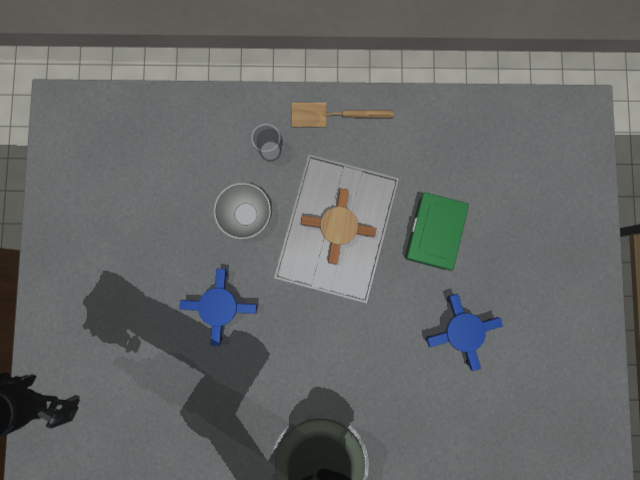

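The scene view shows three stand shapes: wooden at (308,275), and blue ones at (350,180) and (133,275). In the top view they are at (339,225), (217,307) and (466,332). The wooden one in the steel tray is the one meant, and a crop will confirm it.

Run:
```python
import cv2
a=cv2.imread("pics/top0.png")[145:310,260:415]; cv2.imwrite("pics/c_top.png",cv2.resize(a,None,fx=3.6,fy=3.6,interpolation=cv2.INTER_CUBIC))
a=cv2.imread("pics/scene0.png")[225:370,235:395]; cv2.imwrite("pics/c_scene.png",cv2.resize(a,None,fx=4,fy=4,interpolation=cv2.INTER_CUBIC))
```

```text
(no output)
```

View pics/c_top.png

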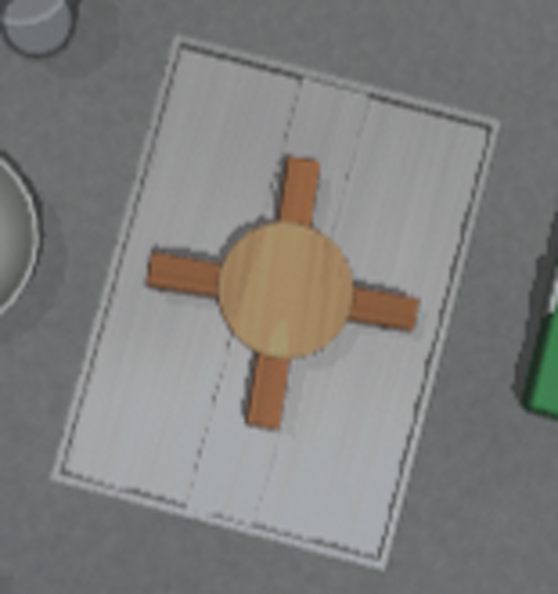

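View pics/c_scene.png

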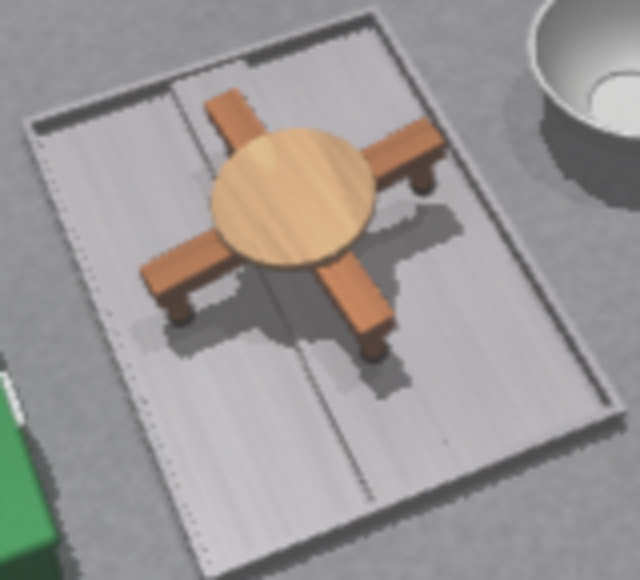

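The crops confirm it: the wooden stand is in the tray. In the top crop the disc is at (286,290), and the arm ends are at (303,158), (417,314), (263,428) and (150,269).

```bash
cat > h.py <<'E'
import numpy as np, cv2
from scipy.spatial.transform import Rotation as R
from bench import bot, imaging, solve_ik
def ray(n,px):
    m=imaging.camera_model(n); px=np.atleast_2d(np.array(px,float))
    d=np.linalg.solve(m["K"],np.c_[px,np.ones(len(px))].T).T*[1,-1,-1]
    return m["position"],R.from_euler("xyz",m["rotation"]).apply(d)
def atz(n,px,z):
    p,d=ray(n,px); return p+d*((z-p[2])/d[:,2])[:,None]
def tri(a,b):
    p,d=ray("top",a);q,e=ray("scene",b);o=[]
    for u,v in zip(d,e):
        s=np.linalg.lstsq(np.c_[u,-v],q-p,rcond=None)[0]
        x,y=p+s[0]*u,q+s[1]*v; o.append([*(x+y)/2,np.linalg.norm(x-y)])
    return np.array(o)
ct=lambda a:np.array(a)/3.6+[260,145]
cs=lambda a:np.array(a)/4+[235,225]
E
python3 - <<'E'
from h import *
np.set_printoptions(precision=1,suppress=True)
print(tri(ct([[286,290],[303,159],[417,314],[263,427],[150,269]]),cs([[294,196],[383,320],[148,278],[226,97],[435,136]])))
T=atz("top",ct([[178,38],[498,122],[383,568],[55,478]]),16);print(T,T.mean(0))
S=atz("scene",cs([[373,10],[624,410],[208,579],[25,122]]),16);print(S,S.mean(0))
b=atz("top",ct([[301,80],[188,512],[369,98],[252,525]]),12);print(b)
for d in (b[0]-b[1],b[2]-b[3],T[0]-T[3],T[1]-T[2]):print(np.arctan2(d[1],d[0]))
E
```

```text
[[ 565.8  -41.7   67.9    6.8]
 [ 654.3  -52.3   62.8    8. ]
 [ 552.4 -128.8   54.5    6.9]
 [ 477.5  -26.3   58.2    9.8]
 [ 579.3   46.9   64.     6. ]]
[[ 747.    28.7   16. ]
 [ 689.8 -193.3   16. ]
 [ 382.8 -113.4   16. ]
 [ 441.4  108.6   16. ]] [565.3 -42.4  16. ]
[[ 448.   111.6   16. ]
 [ 754.1   33.8   16. ]
 [ 695.5 -189.8   16. ]
 [ 389.6 -108.6   16. ]] [571.8 -38.2  16. ]
[[ 719.2  -57.1   12. ]
 [ 419.2   18.4   12. ]
 [ 706.9 -104.4   12. ]
 [ 410.9  -25.    12. ]]
-0.24674223851464086
-0.2620722471190634
-0.25580358705669964
-0.2547043536854461
```

```bash
cat >> h.py <<'E'
C=np.array([567.,-41.])
def pose(th,r=68,c=C):  # near (-x) arm, arm line at yaw th
    return c-r*np.array([np.cos(th),np.sin(th)]),[np.pi,0,th]
E
python3 - <<'E'
from h import *
np.set_printoptions(precision=2,suppress=True)
for t in(-.146,.7):
    p,o=pose(t);print(p,solve_ik([*p,32],o))
p,o=pose(-.146)
bot.move_ptp([*p,150],o); bot.grip(.5,20)
print(bot.movel([*p,32],max_speed=80,threshold=6))
s=bot.get_state();print(s["t"],s["tcp_pos"],s["contact_force"],s["opening"])
bot.grip(.36)
s=bot.get_state();print(s["t"],s["contact_force"],s["opening"],s["gripper_force"])
cv2.imwrite("pics/s1.png",cv2.resize(imaging.capture("scene")[200:380,220:420],None,fx=3,fy=3))
E
```

```text
[499.72 -31.11] [-0.21  0.47 -0.57  0.53  0.    3.08]
[514.99 -84.81] [-0.3   0.5  -0.51  0.56  0.    2.14]
False
4.3833 [500.17 -31.19  32.45] [ 0.45 -0.33 -0.72] 0.5001189732854159
4.6583 [0.64 0.36 0.02] 0.3619101338002048 0.0
```

View pics/s1.png

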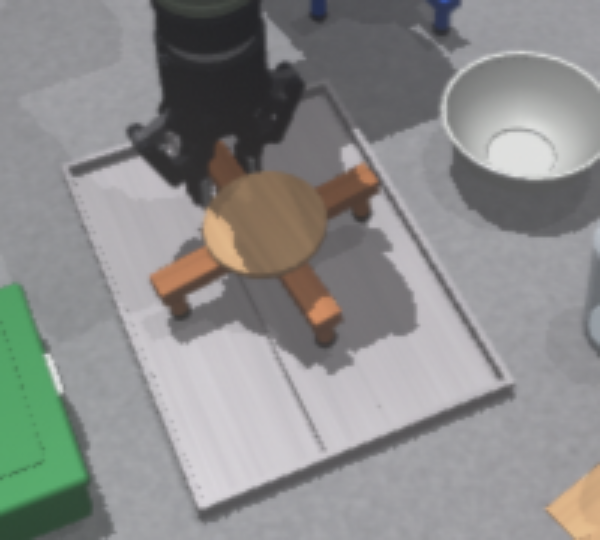

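The fingers straddle the near arm's end, at about (225,165) in the crop. Next is the swing.

Run:
```python
from h import *
for t in np.linspace(-.146,.62,9)[1:]:
    p,o=pose(t)
    bot.movel([*p,32],o,max_speed=40)
    s=bot.get_state();print(round(s["t"],2),round(t,2),s["contact_force"].round(1) if hasattr(s["contact_force"],"round") else s["contact_force"])
    if np.linalg.norm(s["contact_force"])>25: break
cv2.imwrite("pics/s2.png",np.hstack([cv2.resize(imaging.capture(n)[y:y+h,x:x+w],(400,400)) for n,x,y,w,h in(("scene",225,210,170,170),("top",255,145,170,170))]))
```

```text
5.03 -0.05 [ 0.  -0.7  0.5]
5.34 0.05 [-0.3 -0.8 -0.2]
5.66 0.14 [0.3 0.6 0.4]
5.97 0.24 [ 0.1 -0.4  0.8]
6.29 0.33 [-0.2 -0.  -0.2]
6.61 0.43 [ 0.3 -0.2 -0. ]
6.92 0.52 [-0.7 -0.7  1.1]
7.24 0.62 [-0.1 -0.   1. ]
```

View pics/s2.png

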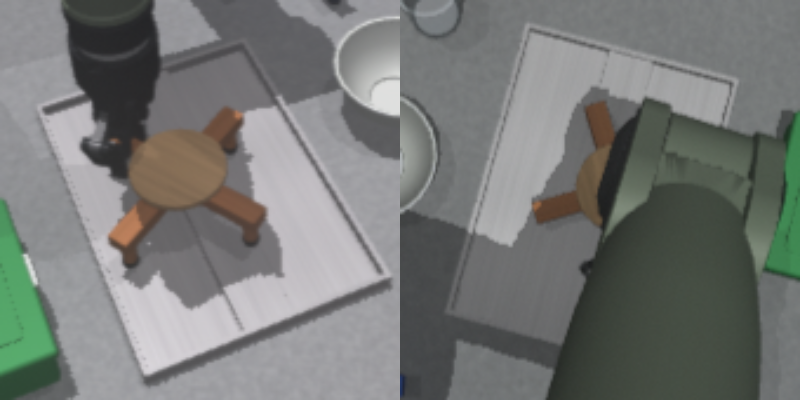

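It has turned well. I'll open, retract straight up, move clear and measure.

Run:
```python
from h import *
bot.grip(.5)
p,o=pose(.62)
bot.movel([*p,150],max_speed=120)
bot.move_ptp([330,-190,230],o)
print(bot.get_state()["t"])
a,b=imaging.capture("scene"),imaging.capture("top")
cv2.imwrite("pics/s3.png",np.hstack([cv2.resize(i[y:y+165,x:x+165],(400,400),interpolation=cv2.INTER_CUBIC) for i,x,y in((a,230,215),(b,260,145))]))
```

```text
9.6583
```

View pics/s3.png

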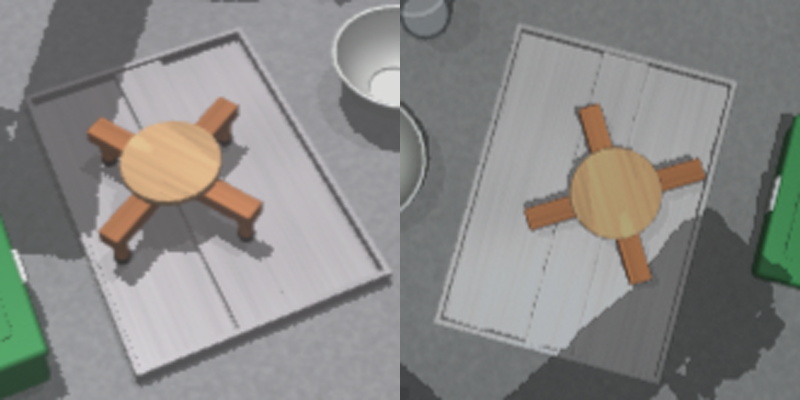

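The scene view has the disc at (170,162) and arm ends at (257,212), (105,232), (93,128) and (232,102). The top view has the disc at (617,193) and ends at (590,106), (703,171), (640,280) and (528,217).

```bash
cat > m.py <<'E'
from h import *
np.set_printoptions(precision=1,suppress=True)
def measure(tp,sc,c0=np.array([568.5,-40.3]),yaw=-.253):
    k=165/400
    a=np.array(tp)*k+[260-400*k,145]; b=np.array(sc)*k+[230,215]
    X=tri(a,b); print(X)
    # top-camera-only, tray-relative: same camera for tray and stand
    c,s=np.cos(yaw),np.sin(yaw); Rm=np.array([[c,s],[-s,c]])
    for n,px,tc in(("top",a,[565.3,-42.4]),("scene",b,[571.8,-38.2])):
        z=[64]+[56]*4; P=np.array([atz(n,q,h)[0,:2] for q,h in zip(px,z)])
        L=(P-tc)@Rm.T; print(n,L, "mean ends",L[1:].mean(0)); d=L[1]-L[3];e=L[4]-L[2]
        print("yaw",np.round([np.arctan2(d[1],d[0]),np.arctan2(e[1],e[0])-np.pi/2],3),np.linalg.norm(d),np.linalg.norm(e))
E
python3 -c "
from m import *
measure([[617,193],[590,106],[703,171],[640,280],[528,217]],[[170,162],[257,212],[105,232],[93,128],[232,102]])"
```

```text
[[ 568.7  -66.    63.4    6. ]
 [ 655.5  -38.9   60.9    7.4]
 [ 591.4 -150.3   60.5    5.8]
 [ 484.2  -91.2   48.2    2.8]
 [ 545.5   21.1   58.3    7.8]]
top [[   8.2  -24.8]
 [  86.3   22.5]
 [  52.4 -101.2]
 [ -67.4  -68.3]
 [ -36.1   53. ]] mean ends [  8.8 -23.5]
yaw [0.5 0.5] 178.5221171542731 177.76441387542303
scene [[   5.3  -24.9]
 [  79.3   25.3]
 [  45.1 -100.3]
 [ -65.   -73.2]
 [ -41.    55.4]] mean ends [  4.6 -23.2]
yaw [0.6 0.5] 174.65014248093252 177.9178788289693
```

The stand's centre is about 24 mm off the centreline at a relative yaw of 0.54, so one foot is still on the band. Next I'll push the far arm's end, swinging it about the near foot, which also recentres it.

Run:
```python
from m import *
yaw=-.253;c,s=np.cos(yaw),np.sin(yaw)
near=np.array([568.5,-40.3])+np.array([[c,-s],[s,c]])@[-60.4,-64.1]
def far(t): return near+146*np.array([np.cos(t+yaw),np.sin(t+yaw)]),[np.pi,0,t+yaw]
p,o=far(.54);print(p)
bot.move_ptp([*p,150],o); print(bot.movel([*p,30],max_speed=80,threshold=6)); bot.grip(.36)
for t in np.linspace(.54,.87,5)[1:]:
    p,o=far(t); bot.movel([*p,30],o,max_speed=40); print(bot.get_state()["contact_force"])
bot.grip(.5); bot.movel([*p,150],max_speed=120)
bot.move_ptp([330,-190,230],o)
print(bot.get_state()["t"])
a,b=imaging.capture("scene"),imaging.capture("top")
cv2.imwrite("pics/s4.png",np.hstack([cv2.resize(i[y:y+165,x:x+165],(400,400),interpolation=cv2.INTER_CUBIC) for i,x,y in((a,230,215),(b,260,145))]))
```

```text
[634.  -45.9]
False
[ 0.  -0.6 -0. ]
[ 0.6 -0.2 -0.4]
[0.3 0.1 0.6]
[ 0.1 -0.4  0. ]
17.5167
```

View pics/s4.png

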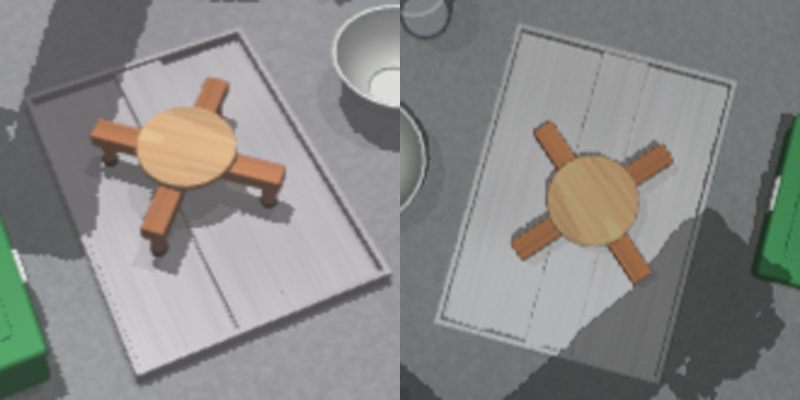

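The disc is now at (186,147) in the scene view and (594,200) in the top view. Top-view arm ends are at (545,126), (668,152), (643,276) and (518,252).

```bash
python3 -c "
from m import *
measure([[594,200],[544,126],[668,152],[643,277],[518,252]],[[186,147],[283,173],[150,235],[95,131],[217,79]])"
```

```text
[[ 562.1  -43.7   60.     6.2]
 [ 636.1    6.3   57.     7.9]
 [ 611.6 -118.2   49.2    4.2]
 [ 487.8  -92.9   48.5    5.5]
 [ 511.4   30.4   53.6    7.2]]
top [[ -4.2  -5. ]
 [ 55.2  61.2]
 [ 61.8 -63.3]
 [-63.8 -70.4]
 [-71.7  53.4]] mean ends [-4.6 -4.8]
yaw [0.8 0.9] 177.38544800128693 177.37178936304986
scene [[ -4.3  -5.8]
 [ 51.6  63.4]
 [ 63.4 -66.6]
 [-60.9 -72.6]
 [-72.8  54. ]] mean ends [-4.7 -5.5]
yaw [0.9 0.8] 176.51756711643753 181.86619425107645
```

All four feet sit at |y'| of about 45 mm or more, clear of the band (24 mm plus the 8 mm ball radius). The centre is 5 mm off the line, the relative yaw is about 0.84, and disc top has dropped from about 68 mm to about 60 mm.

```bash
python3 -c "
from bench import bot
print(bot.sign_off())"
```

```text
the job is handed in; nothing more can be done
None
```

By the final camera measurement, the wooden stand has all four feet on the tray floor, two on each side of the band, with its arms at about 48° to it; the bowl, lunchbox and tumbler were not touched, and the job was handed in at about 17.5 s.

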